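# Register a stencil frame on the two dowels of a cookie decorating bed

## Robot

A 6-joint arm with a two-finger parallel gripper is mounted at the origin on a cart in front of the work surface, level with it; the furniture and walls round the work are solid. World frame = base frame: x ahead of the robot, y to its left, z up, the work surface at z = 0. Lengths are in mm, angles in rad, forces in N, time in s.
With the tool pointing down it reaches from about 350 to 925 mm from the base axis. Payload 6.4 kg.
Tool frame: the origin (TCP) lies midway between the tips of the shut fingers; the grasp point (between the pads) lies 19 mm behind it; z points along the fingers, y is the direction in which the jaws open and shut (so a half turn about z gives the same grasp; the last joint's range is limited). The gripper opens to 94 mm and grips with 3 to 60 N. Pads are 16 mm wide; open, the fingers measure 119 mm over their backs; the gripper's body (75 mm by 177 mm) begins 78 mm behind the grasp point.
Start: joints at [-1.43, 0.245, 1.558, -0, 1.339, -0.174], TCP at [201.262, -618.067, 205.455] pointing down, gripper open.
Joint ranges: [-3.13, 3.13], [-1.02, 2.26], [0.13, 2.54], [-0.95, 4.09], [0.21, 2.88], [-2.74, 2.74]. Speed limits (rad/s): [2.57, 2.57, 3.14, 3.14, 3.14, 3.14].

## Interface

Orientations are given as a unit quaternion [x, y, z, w].
In Python, from station import manip, imaging gives the robot as it stands. Calls block until the motion is done:
- manip.goto(position, orientation): joint-space move of the TCP to a pose.
- manip.servo_line(position, orientation=None, feed=150): straight line of the TCP; orientation=None keeps the orientation; feed is the mean speed in mm/s.
- manip.goto_joints(angles): joint-space move.
- manip.move_gripper(opening): opening from 0.0 (shut) to 1.0 (fully open); the grip force is fixed at half the most; returns when the fingers have stopped.
- manip.sleep(seconds).
- manip.inverse_kinematics(position, orientation): joint angles nearest the present ones, or None.
- imaging.snapshot(name): name is "side" or "top"; returns a dict with "pixels" (420x560x3 uint8, red, green, blue), "depth" (420x560 float32, mm along the optical axis (not along the pixel's ray), 0 where there is no reading), "intrinsics" (3x3 intrinsics, pixels), "rvec" (rotation vector, rad) and "tvec" (3), from world to camera coordinates, as OpenCV has them. Camera axes: x right, y down, z forward; pixel columns grow to the right and rows downward; lengths in mm; the calibration is good to about 2 mm. A picture is of the moment at which its call begins.
A pose or a line that the arm cannot do raises manip.IKError and nothing moves.
- manip.finish_job(): hands the job in, once; it reports no verdict.
Readings, each from a call of its own:
- manip.read_t(): time.
- manip.read_joints(): joint angles.
- manip.read_qvel(): joint speeds.
- manip.read_joint_efforts(): joint torques, N m.
- manip.read_position(): TCP position.
- manip.read_eef_rot(): TCP orientation.
- manip.read_force(): force on the tool from outside, world axes, zero at the start.
- manip.read_torque(): the same for the moment, N m.
- manip.read_width(): opening from 0.0 (shut) to 1.0 (fully open).
Only numpy, scipy, OpenCV 4.12 (cv2) and the standard library are available. Lean on these libraries where they do the work, as an engineer would, in place of code of your own. Each camera call takes 0.05 s, during which the arm holds its last target.

## Task

Take the blue stencil frame by its black grip bar and draw it straight off the two pins of its light sloping stand, so that the stand neither tips nor gets dragged away. Then lay it over the cookies on the decorating bed so that both steel dowels come up through its two holes (thick dowel through the large hole) and it lies fully down and flat on the two white ribs; the dowel tray is clamped at an unmeasured place along the bed, so feel for the dowels. Let go of the frame and leave the other things on the table where they are.

Things in the scene. Friction and masses are not known exactly. Their poses are not given: they have to be found in the camera images.
- mask_grip (a point): Gripping point of the loose stencil frame (0.22 kg): on its black bar, 16 mm thick (x), 70 long (y), standing up from the plate; 24 mm above the plate's upper face, 13.5 below the bar's top, 30 above the plate's underside. Axes: z the plate's upward normal, y along the bar to the large hole. At the start the frame lies on the stand, sloping 35 degrees.
- mask_under (a point): Middle of the stencil frame's underside, 30 mm below mask_grip along the same z. Blue plate 140 x 180 mm (x, y), 6 thick, with four round windows. Locating holes on the bar's line (x = 0): large, 13.5 mm wide, at y = +72 mm; small, 9.5 mm wide, at y = -72 mm.
- stand: Light loose plywood stand (0.3 kg), foot 150 x 170 mm, origin mid-underside, z up. Its 130 x 190 mm face slopes up towards +x at 35 degrees: normal (-0.574, 0, 0.819) in its frame. Two steel pins square to the face, at y = +72 mm (12 thick) and -72 mm (8 thick), stick 15 mm out of it, through the frame's holes.
- stand_face (a point): Middle of the stand's sloping face, 62 mm above the foot's underside. The frame's underside lies on it at the start, perhaps 1 mm down the slope.
- bed: Fixed white base of the decorating bed, 210 x 236 mm (x, y), origin mid-underside, z up. In it a grey tray with four fixed cookies is rigidly clamped: square to the base and central in y, but its centre is anywhere from -12 to +12 mm along the base's x, and this offset is not measured.
- bed_ribs (a point): Bed's middle (x = y = 0, not the tray's), 26 mm above the table: height of the ribs' tops, where the frame's underside must rest. The tray's two white ribs run along x at y = +72 and -72 mm, 24 mm wide. Mid-rib, at tray x = 0, stands a steel dowel: 12 mm thick at +y, 8 mm at -y, tip 20 mm above the rib, nose tapering 2 mm in radius over 3 mm. Dowel and hole: 1.5 mm play in diameter.
- cup_b: Bystander: small clear measuring cup, 50 mm wide, 36 mm high, origin at its underside.
- stamp: Bystander: black stamp with a red round handle, 26 x 44 x 70 mm high, origin at its underside.
- timer: Bystander: white dial timer, 66 mm wide, 38 mm high, origin at its underside.

How it is judged:
By the outcome, as a careful person would: the job done as asked, in the order asked, and still so for the second after the job is handed in, with the robot touching nothing.
It also fails if it takes over 67 s, if anything falls off the work surface, if the arm or the gripper's body presses on something with over 40 N, if the wrist force passes 120 N, or if a joint passes its speed limit or range.

## Working session

There is one attempt and no reset: what is moved stays moved. The work goes in short steps, each a Python script; the robot and the scene stay as the last script left them, time stands still between calls to the robot, and variables do not carry over. Pictures are saved under pics/ and viewed, and the job is handed in when it is done.

```bash
ls; mkdir -p pics
python3 - <<'E'
from station import manip, imaging
import cv2,pickle
for n in("side","top"):
    s=imaging.snapshot(n); pickle.dump(s,open(f"{n}0.pkl","wb"))
    cv2.imwrite(f"pics/{n}0.png",s["pixels"][:,:,::-1])
    print(n,s["intrinsics"],s["rvec"],s["tvec"])
print(manip.read_t(),manip.read_eef_rot())
E
```

```text
pics
side [[413.408365     0.         281.20072233]
 [  0.         413.408365   213.81041702]
 [  0.           0.           1.        ]] [ 2.16167479 -0.39666034  0.1918013 ] [-541.91511033  194.34692528  730.07556679]
top [[388.79379053   0.         282.58425413]
 [  0.         388.79379053 215.41981173]
 [  0.           0.           1.        ]] [ 2.1704279  -2.14282934  0.06257484] [ 17.5003537  554.21581442 894.71941761]
0.1 [ 9.87636890e-01  1.56756722e-01  4.63945657e-06 -8.38565218e-04]
```

View pics/side0.png

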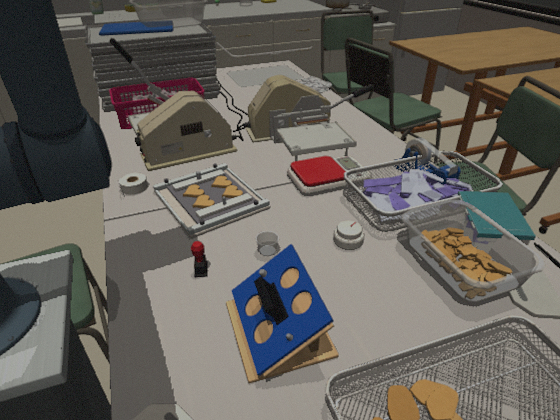

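View pics/top0.png

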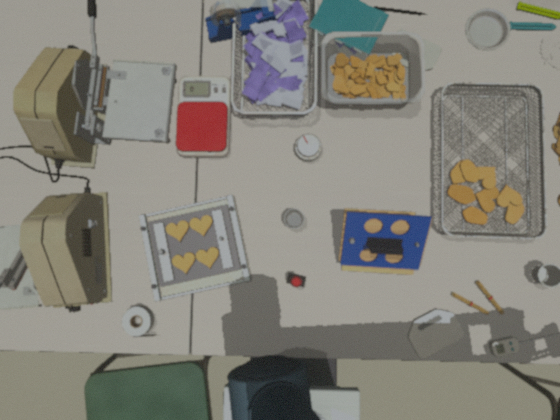

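The side view shows the frame on its stand around (275,310) and the bed around (210,197). In the top view the frame is around (385,240) and the bed around (194,246). I'll enlarge these areas next.

```bash
cat > h.py <<'E'
import numpy as np,cv2,pickle
from scipy.spatial.transform import Rotation as R
def load(n): return pickle.load(open(n+".pkl","rb"))
def unproj(s,u,v,d):
    K=s["intrinsics"];Rm=cv2.Rodrigues(np.array(s["rvec"],float))[0]
    c=np.array([(u-K[0,2])/K[0,0]*d,(v-K[1,2])/K[1,1]*d,d])
    return Rm.T@(c-np.array(s["tvec"]).ravel())
def cloud(s):
    K=s["intrinsics"];Rm=cv2.Rodrigues(np.array(s["rvec"],float))[0]
    v,u=np.mgrid[:420,:560];d=s["depth"]
    c=np.stack([(u-K[0,2])/K[0,0]*d,(v-K[1,2])/K[1,1]*d,d],-1)
    return (c-np.array(s["tvec"]).ravel())@Rm
def at_z(s,u,v,z):
    a=unproj(s,u,v,100.);b=unproj(s,u,v,1000.)
    return a+(b-a)*(z-a[2])/(b[2]-a[2])
def proj(s,P):
    return cv2.projectPoints(np.array(P,float).reshape(-1,3),np.array(s["rvec"],float),np.array(s["tvec"],float),s["intrinsics"],None)[0][:,0]
def tri(s1,p1,s2,p2):
    P=[]
    for s in(s1,s2):
        Rm=cv2.Rodrigues(np.array(s["rvec"],float))[0]
        P.append(s["intrinsics"]@np.c_[Rm,np.array(s["tvec"]).ravel()])
    X=cv2.triangulatePoints(P[0],P[1],np.array(p1,float).reshape(2,1),np.array(p2,float).reshape(2,1))[:,0]
    return X[:3]/X[3]
def crop(s,x0,y0,x1,y1,k,name):
    im=cv2.resize(s["pixels"][y0:y1,x0:x1,::-1],None,fx=k,fy=k,interpolation=cv2.INTER_CUBIC)
    for x in range(x0-x0%20+20,x1,20): cv2.putText(im,str(x),((x-x0)*k,10),0,.35,(0,0,255));cv2.line(im,((x-x0)*k,12),((x-x0)*k,20),(0,0,255))
    for y in range(y0-y0%20+20,y1,20): cv2.putText(im,str(y),(0,(y-y0)*k),0,.35,(0,0,255));cv2.line(im,(25,(y-y0)*k),(32,(y-y0)*k),(0,0,255))
    cv2.imwrite("pics/"+name,im)
E
python3 - <<'E'
from h import *
t=load("top0");s=load("side0")
crop(t,325,195,445,285,6,"t_st.png");crop(t,130,190,260,305,5,"t_bed.png")
crop(s,220,235,345,380,4,"s_st.png");crop(s,140,155,280,240,5,"s_bed.png")
for n,c in(("top",t),("side",s)):
    P=cloud(c);px=c["pixels"].astype(int)
    m=(px[...,2]>px[...,0]+40)&(px[...,2]>90)&(c["depth"]>0)
    lab=np.zeros_like(m); 
    if n=="top": lab[195:285,325:445]=1
    else: lab[235:375,220:345]=1
    Q=P[m&lab]; cc=np.median(Q,0);Q=Q[np.linalg.norm(Q-cc,axis=1)<130]
    for _ in range(3):
        c0=Q.mean(0);n_=np.linalg.svd(Q-c0,full_matrices=False)[2][2]; n_*=np.sign(n_[2]);r=(Q-c0)@n_; Q=Q[abs(r)<3*r.std()+.1]
    print(n,len(Q),c0,n_,r.std(),np.degrees(np.arccos(n_[2])),np.degrees(np.arctan2(n_[1],n_[0])))
E
```

```text
top 2760 [ 498.89939294 -203.99218713   69.93975102] [-0.57365069  0.02641154  0.81867412] 1.3043016574149093 35.04771267276089 177.36389741909855
side 4577 [ 495.05903944 -219.64932526   69.76758614] [-0.57288054  0.02514373  0.81925312] 0.844189576320885 34.98990189574389 177.48690036175864
```

View pics/t_st.png

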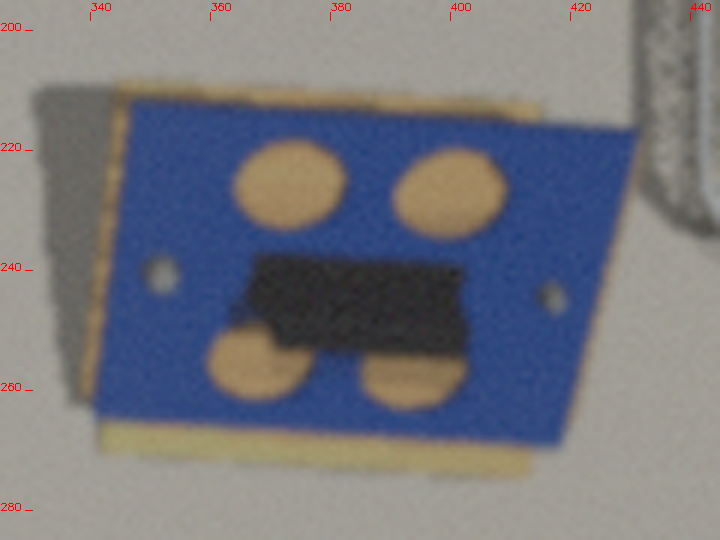

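View pics/t_bed.png

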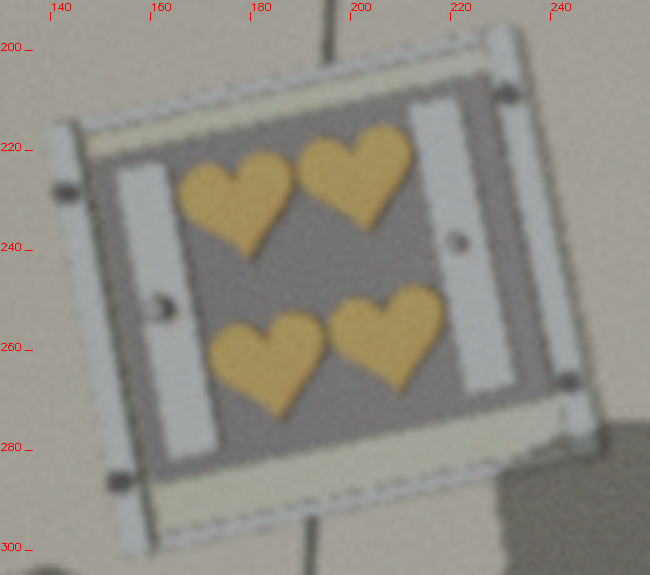

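View pics/s_st.png

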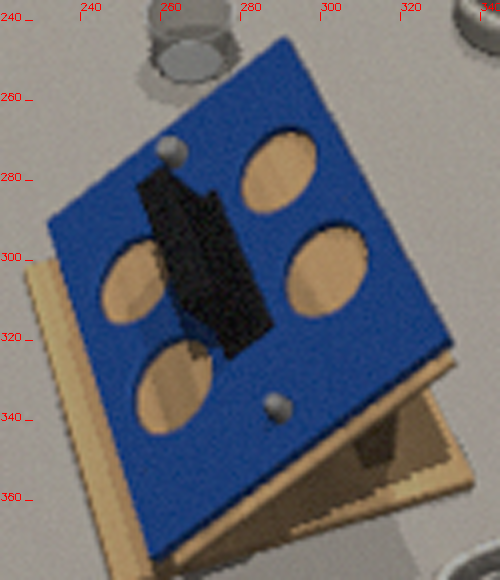

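View pics/s_bed.png

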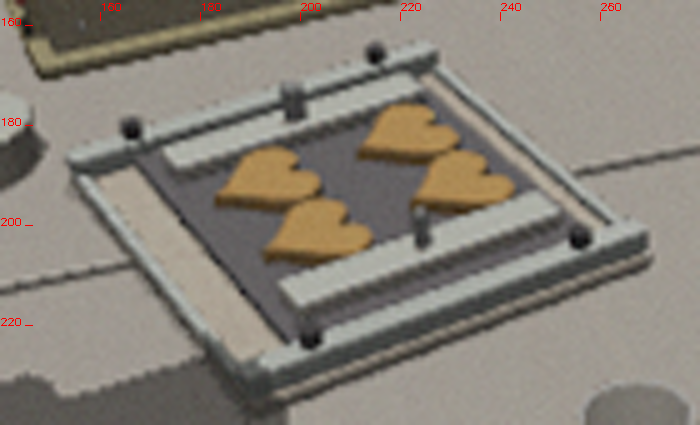

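```bash
cat > fit.py <<'E'
from h import *
from scipy.optimize import least_squares
t=load("top0");s=load("side0")
C=np.array([(70,90,-24),(70,-90,-24),(-70,-90,-24),(-70,90,-24)],float)
pt=np.array([(347.2,211.7),(431.2,216.7),(418.7,269.3),(341.2,264.7)])
ps=np.array([(291.5,244.5),(333,320.8),(258,374.2),(232.5,290.8)])
def T(p): return R.from_rotvec(p[3:]),p[:3]
def f(p,w=(1,1)):
    r,o=T(p);X=r.apply(C)+o
    return np.r_[(proj(t,X)-pt).ravel()*w[0],(proj(s,X)-ps).ravel()*w[1]]
p0=np.r_[480,-205,90,R.from_euler('zy',[-2.6,-35],degrees=True).as_rotvec()]
for w in((1,1),(1,0),(0,1)):
    q=least_squares(f,p0,args=(w,));r,o=T(q.x)
    print(w,o.round(1),r.as_euler('zyx',degrees=True).round(2),np.abs(q.fun).max().round(2))
    print("  under",(o-30*r.as_matrix()[:,2]).round(1),"n",r.as_matrix()[:,2].round(3))
print("campos",[(-cv2.Rodrigues(np.array(c["rvec"]))[0].T@c["tvec"]).round(0) for c in(t,s)])
print("dowels top z46",at_z(t,161.3,251.3,46),at_z(t,221,238.2,46))
print("side tips",at_z(s,198.4,172,46),at_z(s,224.2,196.6,46)," base z26",at_z(s,198.4,178.6,26),at_z(s,224.4,203.6,26))
print("tri",tri(t,(161.3,251.3),s,(198.4,172)),tri(t,(221,238.2),s,(224.2,196.6)))
# rib corners in top, z=26
rl=[(153.6,224.4),(162.8,222.6),(173.2,280),(163.6,282)]; rr=[(212,211.2),(221,209.2),(232.8,266.8),(223,268.6)]
for q in(rl,rr):
    X=np.array([at_z(t,u,v,26) for u,v in q]);print("rib",X.round(1).tolist(),X.mean(0).round(1))
    a=((X[0]+X[1])-(X[2]+X[3]))/2; print("  len",np.linalg.norm(a),"yaw",np.degrees(np.arctan2(a[1],a[0])))
E
python3 fit.py
```

```text
(1, 1) [ 481.  -203.6   86.2] [ -3.18 -34.31  -1.88] 0.92
  under [ 497.9 -204.4   61.4] n [-0.564  0.027  0.826]
(1, 0) [ 481.2 -205.8   76.7] [ -3.21 -33.4   -2.41] 0.17
  under [ 497.7 -206.8   51.6] n [-0.551  0.035  0.834]
(0, 1) [ 482.8 -199.4   80.9] [ -3.02 -34.36  -1.24] 0.43
  under [ 499.8 -199.9   56.2] n [-0.564  0.018  0.825]
campos [array([468.,  -8., 943.]), array([ 344., -642.,  578.])]
dowels top z46 [465.25225291 304.54911186  46.        ] [497.48125283 165.92916738  46.        ]
side tips [465.79128377 307.95329307  46.        ] [499.52028833 170.07488952  46.        ]  base z26 [463.52186697 309.24666151  26.        ] [498.33456883 170.68594225  26.        ]
tri [465.25375941 303.72430416  48.36552368] [498.00794017 165.17719852  49.27433937]
rib [[529.0, 333.0, 26.0], [533.5, 310.9, 26.0], [398.3, 280.2, 26.0], [393.3, 302.9, 26.0]] [463.5 306.7  26. ]
  len 138.82651127666597 yaw 12.641832384222598
rib [[562.2, 193.3, 26.0], [567.2, 171.8, 26.0], [431.4, 139.9, 26.0], [426.8, 163.0, 26.0]] [496.9 167.   26. ]
  len 139.15932255093207 yaw 12.918999975736885
```

Run:
```python
from h import *
t=load("top0");s=load("side0")
crop(s,185,160,235,215,14,"s_dow.png");crop(t,150,225,232,265,9,"t_dow.png")
```

```text
(no output)
```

View pics/s_dow.png

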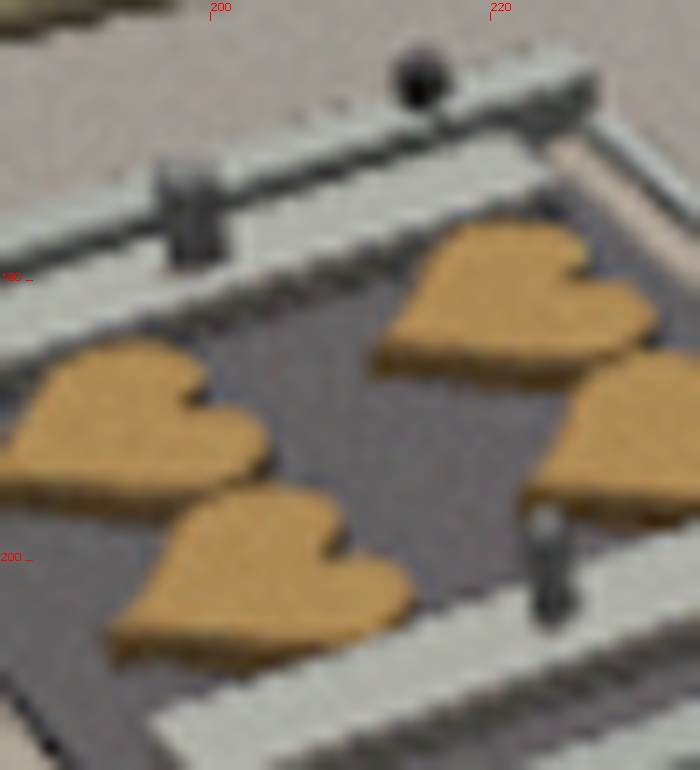

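View pics/t_dow.png

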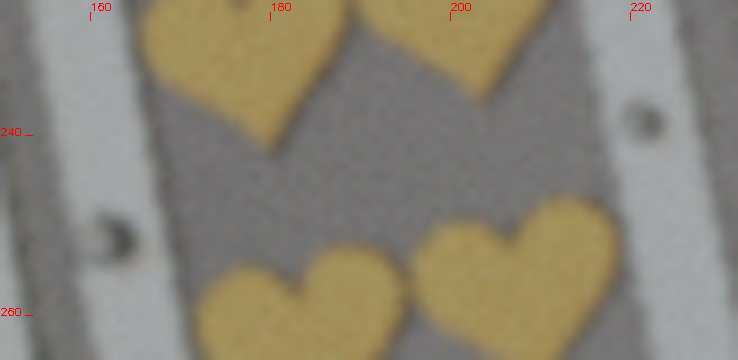

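```bash
cat >> fit.py <<'E'
print("---- constrained")
def mk(p): return R.from_euler('z',p[3])*R.from_euler('y',-35,degrees=True),p[:3]
def g(p,w):
    r,o=mk(p);X=r.apply(C)+o
    return np.r_[(proj(t,X)-pt).ravel()*w[0],(proj(s,X)-ps).ravel()*w[1],((o-30*r.as_matrix()[:,2])[2]-61.6)*2]
for w in((1,1),(1,0),(0,1)):
    q=least_squares(g,[480,-205,86,-.05],args=(w,));r,o=mk(q.x)
    print(w,o.round(1),np.degrees(q.x[3]).round(2),"under",(o-30*r.as_matrix()[:,2]).round(1),np.abs(q.fun).max().round(2))
for n,c in(("top",t),("side",s)):
    P=cloud(c).reshape(-1,3);P=P[c["depth"].ravel()>0]
    for nm,(x0,x1,y0,y1) in dict(nearstand=(390,420,-270,-150),mid=(440,480,0,60),nearbed=(560,640,30,90),bedfar=(590,640,200,300)).items():
        m=(P[:,0]>x0)&(P[:,0]<x1)&(P[:,1]>y0)&(P[:,1]<y1)&(abs(P[:,2])<15)
        print(n,nm,m.sum(),np.median(P[m,2]).round(2) if m.any() else None)
E
python3 fit.py | sed -n '/----/,$p'
cat > ik.py <<'E'
from h import *
from station import manip
def tool_pose(Rm, flip):
    # tool z=-n, tool y=±frame x
    x,y,z=Rm.T
    ty=x*(1 if flip else -1); tz=-z; tx=np.cross(ty,tz)
    return R.from_matrix(np.c_[tx,ty,tz]).as_quat()
E
python3 - <<'E'
from ik import *
rs=R.from_euler('z',-3,degrees=True)*R.from_euler('y',-35,degrees=True)
n=rs.as_matrix()[:,2];G=np.array([481,-204,86.])
for f in(0,1):
    q=tool_pose(rs.as_matrix(),f)
    for d in(0,40,100): print(f,d,manip.inverse_kinematics(list(G-n*19+n*d),list(q)))
rb=R.from_euler('z',13.2,degrees=True)
for f in(0,1):
    q=tool_pose(rb.as_matrix(),f)
    for h in(37,80,150): print(f,h,manip.inverse_kinematics([481,237,h],list(q)))
print(manip.read_force(),manip.read_torque(),manip.read_width())
E
```

```text
---- constrained
(1, 1) [ 480.7 -203.7   86.2] -2.67 under [ 497.9 -204.5   61.6] 1.09
(1, 0) [ 480.3 -203.9   86.2] -2.39 under [ 497.4 -204.6   61.6] 0.67
(0, 1) [ 481.1 -203.5   86.1] -2.85 under [ 498.3 -204.3   61.6] 0.89
top nearstand 640 -0.97
top mid 419 -0.71
top nearbed 785 -0.49
top bedfar 791 0.34
side nearstand 1119 1.41
side mid 346 1.77
side nearbed 460 1.86
side bedfar 352 2.9
0 0 [-0.83101969 -0.12074763  2.32587752  0.76714074  0.61920884  1.79627058]
0 40 [-0.87710166 -0.26220927  2.36671179  0.6930742   0.71986371  1.85819423]
0 100 [-0.95606584 -0.47374063  2.41042798  0.61496666  0.89635634  1.92110396]
1 0 [-0.83101969 -0.12074763  2.32587752  0.76714074  0.61920884 -1.34532207]
1 40 [-0.87710166 -0.26220927  2.36671179  0.6930742   0.71986371 -1.28339842]
1 100 [-0.95606584 -0.47374063  2.41042798  0.61496666  0.89635634 -1.2204887 ]
0 37 None
0 80 None
0 150 None
1 37 [ 2.46245638e-01  2.04225007e-01  1.94759807e+00 -4.44089210e-16
  9.89769576e-01  1.58621766e-02]
1 80 [ 2.46245638e-01  1.33638261e-01  1.93444096e+00 -4.44089210e-16
  1.07351343e+00  1.58621766e-02]
1 150 [ 2.46245638e-01  3.71176228e-02  1.89494803e+00 -4.44089210e-16
  1.20952700e+00  1.58621766e-02]
[-0.45425705 -0.17439308 -0.28825585] [-0.02789378  0.00083754  0.04413283] 1.001921803300419
```

```bash
cat > pose.py <<'E'
from ik import *
rs=R.from_euler('z',-2.65,degrees=True)*R.from_euler('y',-35,degrees=True)
n=rs.as_matrix()[:,2];G=np.array([480.7,-203.7,86.2]);qs=tool_pose(rs.as_matrix(),1).tolist()
E
python3 - <<'E'
from pose import *
from station import imaging
manip.move_gripper(0.5)
manip.goto((G+n*(100-19)).tolist(),qs)
manip.servo_line((G+n*(45-19)).tolist(),qs,feed=100)
print(manip.read_t(),manip.read_position(),G+n*26,manip.read_force(),manip.read_width())
for k in("side","top"):
    s=imaging.snapshot(k);pickle.dump(s,open(k+"1.pkl","wb"))
    P=[G+n*26]; print(proj(s,P),proj(s,[G+n*(26)+rs.as_matrix()[:,0]*30,G+n*26-rs.as_matrix()[:,0]*30]))
    if k=="side": crop(s,215,180,345,380,3,"s1.png")
    else: crop(s,325,190,445,300,6,"t1.png")
E
```

```text
3.4 [ 465.89259111 -203.36758918  107.7933995 ] [ 465.80296056 -203.01050195  107.49795315] [-0.04446195 -0.23566371 -0.22567344] 0.504118043721397
[[258.39194655 290.13132854]] [[273.27574888 278.60495312]
 [243.69154471 301.51567419]]
[[388.00124141 254.45019471]] [[390.36964231 242.65498453]
 [385.71689252 265.82680549]]
```

View pics/s1.png

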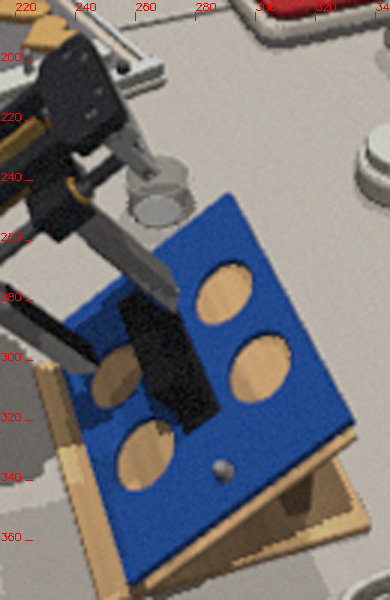

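View pics/t1.png

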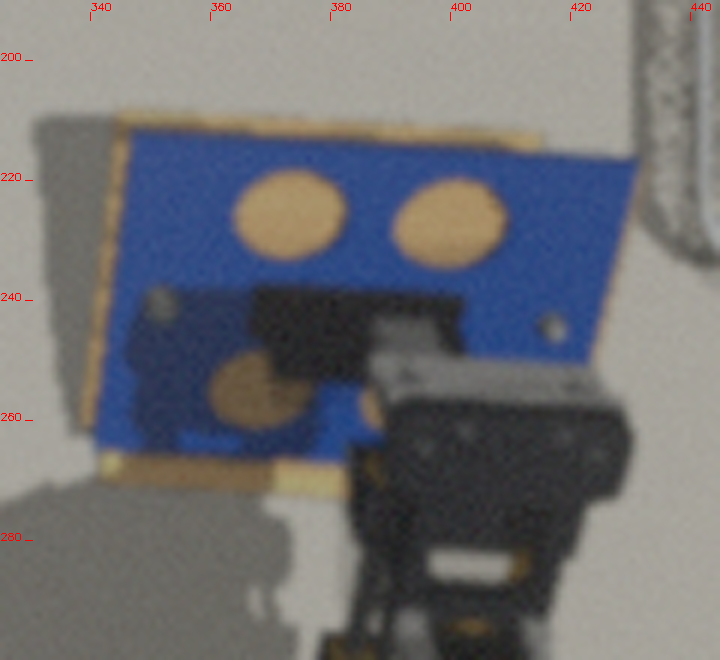

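Run:
```python
from pose import *
X=rs.as_matrix()[:,0];Y=rs.as_matrix()[:,1]
fr=lambda f:[round(float(np.dot(f,a)),2) for a in(X,Y,n)]
for d in(25,10,3,0):
    manip.servo_line((G+n*(d-19)).tolist(),qs,feed=40)
    print(d,fr(manip.read_force()),manip.read_t())
for w in(.35,.28,.24,.22,.205,.195,.185,.18,.175):
    manip.move_gripper(w); f=fr(manip.read_force()); print(w,round(manip.read_width(),4),f,round(manip.read_t(),2))
    if abs(f[0])>1: break
```

```text
25 [0.22, 0.75, -0.62] 4.15
10 [-0.52, 0.02, 0.46] 4.675
3 [-0.48, -0.16, 0.27] 5.0
0 [-0.56, -0.19, 0.1] 5.25
0.35 0.3522 [-0.11, 1.07, -0.72] 5.7
0.28 0.2799 [-0.29, -0.77, -0.01] 6.05
0.24 0.239 [0.14, -0.21, -0.55] 6.35
0.22 0.2224 [-0.92, 0.31, 0.77] 6.61
0.205 0.2043 [-0.8, -0.52, -1.09] 6.85
0.195 0.1937 [0.06, -0.21, -0.43] 7.07
0.185 0.1888 [-1.64, 0.19, 1.36] 7.28
```

Run:
```python
from pose import *
X=rs.as_matrix()[:,0];Y=rs.as_matrix()[:,1]
def av(k=12):
    F=[]
    for _ in range(k): F.append(manip.read_force());manip.sleep(.01)
    f=np.mean(F,0);return [round(float(np.dot(f,a)),2) for a in(X,Y,n)]
print(av(),manip.read_width())
for w in(.18,.174,.168,.16):
    manip.move_gripper(w);print(w,manip.read_width(),av(),manip.read_t())
    if abs(av(8)[0])>1.5:break
```

```text
[-1.33, -0.2, 1.01] 0.185376646211812
0.18 0.18237301649206675 [-2.83, -0.77, 1.26] 7.7
```

```bash
cat >> pose.py <<'E'
X=rs.as_matrix()[:,0];Y=rs.as_matrix()[:,1]
def av(k=12):
    F=[]
    for _ in range(k): F.append(manip.read_force());manip.sleep(.01)
    f=np.mean(F,0);return [round(float(np.dot(f,a)),2) for a in(X,Y,n)]
E
python3 - <<'E'
from pose import *
for sh in(-.3,-.6,-.9):
    manip.servo_line((G+X*sh-n*19).tolist(),qs,feed=10); a=av();print(sh,a)
    if abs(a[0])<.7:break
for w in(.176,.172,.166,.16):
    manip.move_gripper(w);print(w,manip.read_width(),av(),manip.read_t())
E
```

```text
-0.3 [-0.82, 0.13, -0.64]
-0.6 [-0.19, 0.36, -0.05]
0.176 0.17772936943894746 [-0.45, -0.28, -0.15] 8.7833
0.172 0.17231196666113932 [-1.2, -0.72, 0.45] 9.1
0.166 0.16756786543983945 [-1.83, -0.74, 1.34] 9.4167
0.16 0.17027620381827363 [-1.82, -0.46, 1.21] 9.7333
```

Run:
```python
from pose import *
manip.servo_line((G-X*.9-n*19).tolist(),qs,feed=10); print(av())
manip.move_gripper(0);print(manip.read_width(),av(),manip.read_t())
B=G-X*.9-n*19
for d in(3,8,14,20,30):
    manip.servo_line((B+n*d).tolist(),qs,feed=25); print(d,av(6),manip.read_t())
from station import imaging
for k in("side","top"):
    s=imaging.snapshot(k);pickle.dump(s,open(k+"2.pkl","wb"))
    if k=="side": crop(s,205,180,345,380,3,"s2.png")
    else: crop(s,325,190,445,300,6,"t2.png")
```

```text
[-0.81, 0.03, -0.91]
0.16803890307546526 [-0.19, 0.23, -1.02] 10.4
3 [-0.91, -0.02, -1.4] 10.7167
8 [-1.17, -0.0, -1.23] 11.1167
14 [-0.87, 0.22, -1.52] 11.5583
20 [-0.92, 0.17, -1.14] 12.0
30 [-0.57, 0.18, -1.66] 12.6
```

View pics/s2.png

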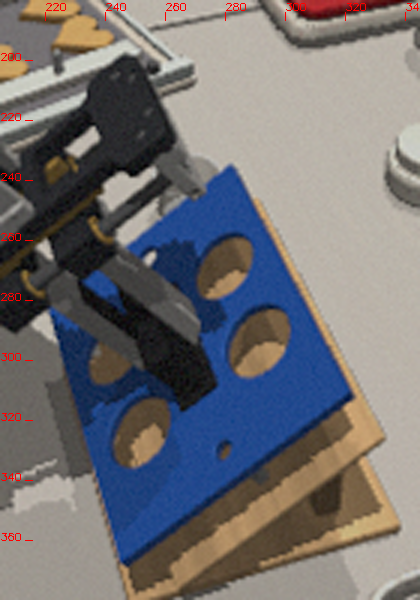

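View pics/t2.png

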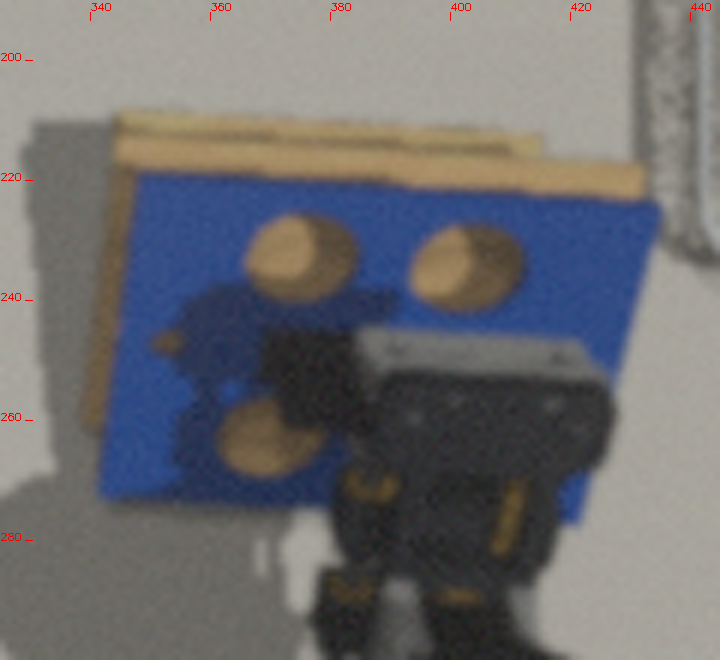

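The frame came cleanly off the pins and the stand's outline is unchanged: its upper edge is still around (345–413,210–214) in the top view. Next I'll lift it, flatten it and carry it to the bed.

Run:
```python
from pose import *
from station import imaging
B=G-X*.9-n*19
p=B+n*45
manip.servo_line(p.tolist(),qs,feed=150)
manip.servo_line([p[0]-20,p[1],210],qs,feed=150)
qb=tool_pose(R.from_euler('z',13.2,degrees=True).as_matrix(),1).tolist()
print(manip.read_t())
manip.goto([481,237,170],qb)
manip.servo_line([481,237,75],qb,feed=120)
print(manip.read_t(),manip.read_position(),manip.read_force(),manip.read_width())
for k in("side","top"):
    s=imaging.snapshot(k);pickle.dump(s,open(k+"3.pkl","wb"))
    if k=="side": crop(s,130,120,300,250,4,"s3.png")
    else: crop(s,130,185,260,310,5,"t3.png")
```

```text
13.8
16.3667 [481.76465622 237.12566997  75.85921961] [-0.41169324  1.17824585 -0.92434556] 0.17146230168304377
```

View pics/s3.png

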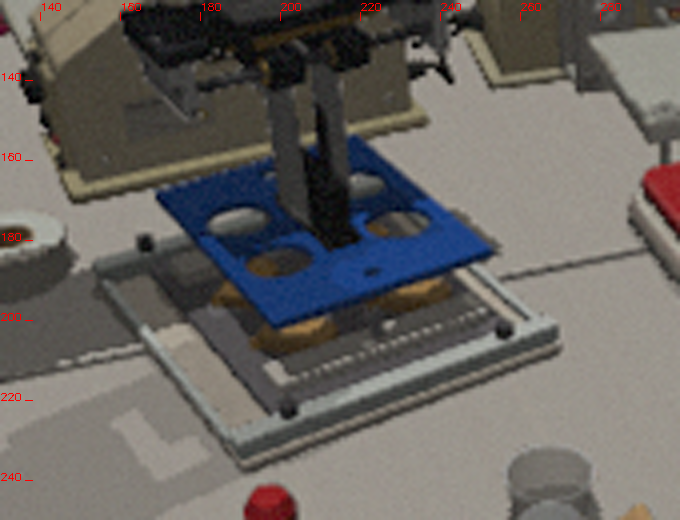

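View pics/t3.png

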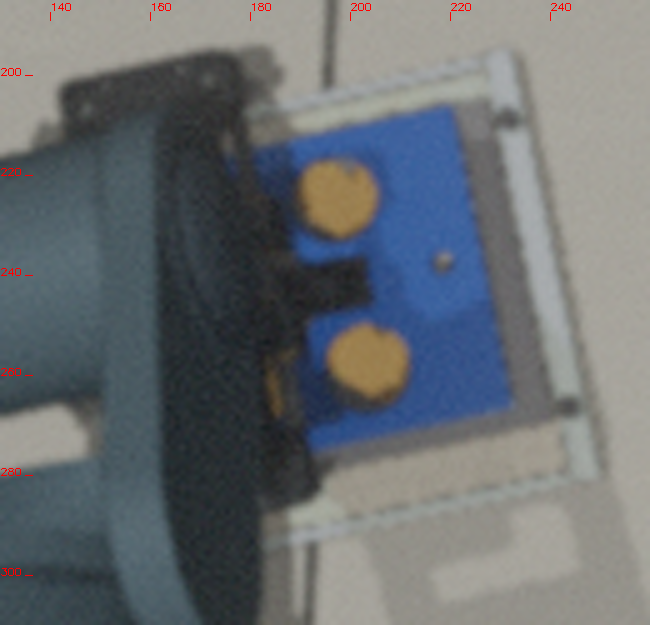

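Run:
```python
from h import *
t=load("top3");s=load("side3")
crop(s,160,145,262,212,7,"s3b.png");crop(t,190,198,242,275,9,"t3b.png")
```

```text
(no output)
```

View pics/s3b.png

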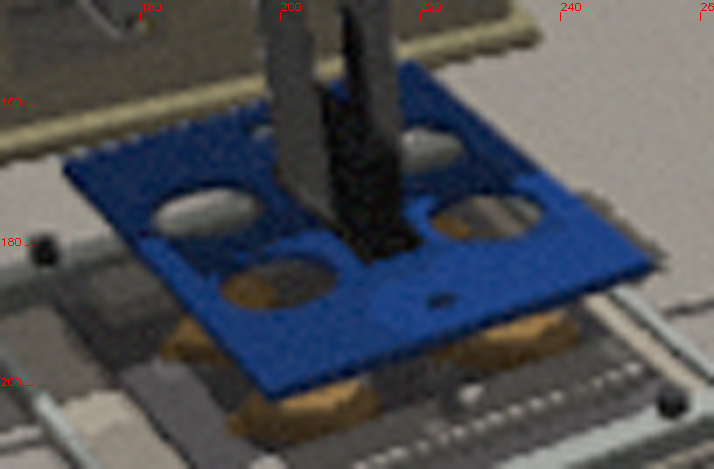

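View pics/t3b.png

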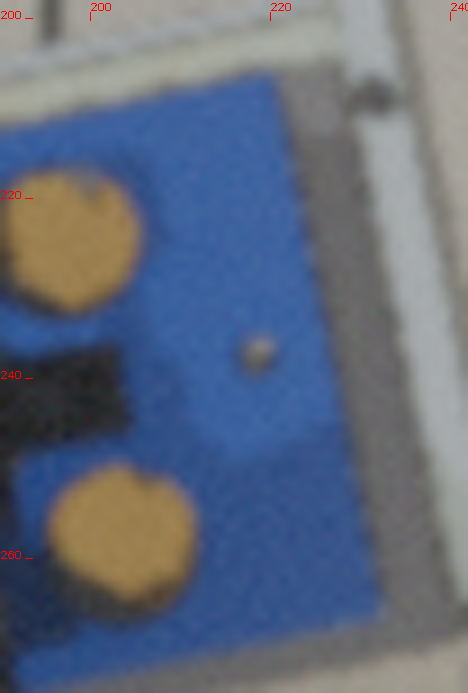

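```bash
cat > fit2.py <<'E'
from h import *
from scipy.optimize import least_squares
t=load("top3");s=load("side3"); tcp=np.array([481.8,237.1,75.9])
zu=tcp[2]-5
M={'pp':(70,90),'pm':(70,-90),'mm':(-70,-90),'mp':(-70,90),'S':(0,-72),'L':(0,72)}
obs={'top':(t,{'pm':(220.3,206),'mm':(232.2,265.8),'S':(218.7,237.1)}),
'side':(s,{'mp':(169.6,168.6),'pp':(219.3,153.9),'pm':(252.9,181.4),'mm':(199.3,200.7),'S':(222.9,187.7),'L':(197.4,163.7)})}
dow={'top':[(160.7,251.2),(220.5,238.4)],'side':[(198.4,172.2),(224.2,196.8)]}
for k,(c,o) in obs.items():
    W={m:at_z(c,*p,zu)[:2] for m,p in o.items()}
    f=lambda q:np.concatenate([q[:2]+R.from_euler('z',q[2]).as_matrix()[:2,:2]@np.array(M[m])-w for m,w in W.items()])
    q=least_squares(f,[480,237,.23]).x
    r=f(q);print(k,"plate",q[:2].round(1),np.degrees(q[2]).round(2),"res",r.round(1))
    D=[at_z(c,*p,46)[:2] for p in dow[k]];mid=(D[0]+D[1])/2;v=D[0]-D[1]
    yaw=np.degrees(np.arctan2(-v[0],v[1]))
    print("  dowels",mid.round(1),yaw.round(2),np.linalg.norm(v).round(1),"-> correction",(mid-q[:2]).round(1),(yaw-np.degrees(q[2])).round(2))
    print("  small hole->dowel",(D[1]-W['S']).round(1))
E
python3 fit2.py; python3 -c "
from station import manip
from h import *
print(R.from_quat(manip.read_eef_rot()).as_matrix().round(4))"
```

```text
top plate [482.7 237. ] 12.86 res [ 1.3  0.  -0.9 -0.4 -0.4  0.4]
  dowels [481.2 236.5] 12.79 142.4 -> correction [-1.4 -0.5] -0.07
  small hole->dowel [-2.1  0.7]
side plate [483.4 238.3] 13.7 res [-2.   2.3 -0.8  3.4  0.8 -4.1  0.  -1.6  1.8 -1.6  0.3  1.7]
  dowels [482.4 238.1] 13.76 141.8 -> correction [-1.  -0.2] 0.07
  small hole->dowel [ 0.6 -0.7]
[[-2.283e-01  9.736e-01  2.100e-03]
 [ 9.736e-01  2.283e-01  5.000e-04]
 [ 0.000e+00  2.200e-03 -1.000e+00]]
```

```bash
cat > low.py <<'E'
from ik import *
qb=tool_pose(R.from_euler('z',13.2,degrees=True).as_matrix(),1).tolist()
def fz(k=5):
    F=[];T=[]
    for _ in range(k): F.append(manip.read_force());T.append(manip.read_torque());manip.sleep(.008)
    return np.mean(F,0),np.mean(T,0)
E
python3 - <<'E'
from low import *
x,y=479.8,236.65
manip.servo_line([x,y,61],qb,feed=60)
f0,t0=fz(12);print("base",f0.round(2),t0.round(3),manip.read_position())
z=61
while z>44:
    z-=1
    manip.servo_line([x,y,z],qb,feed=20)
    f,t=fz(); print(z,np.round(manip.read_position(),2),(f-f0).round(2),(t-t0).round(3))
    if f[2]-f0[2]>4: break
print(manip.read_t())
E
```

```text
base [ 0.26  0.16 -1.9 ] [-0.031 -0.102 -0.013] [479.84251244 236.66725072  60.98703629]
60 [479.86 236.69  60.08] [-0.42 -0.22 -0.23] [-0.001  0.012  0.009]
59 [479.76 236.64  58.95] [-0.12 -0.03  0.3 ] [-0.018 -0.004  0.025]
58 [479.76 236.64  57.96] [-0.13 -0.18  0.22] [-0.003 -0.009  0.033]
57 [479.78 236.62  56.94] [-0.42 -0.29  0.18] [-0.012  0.001 -0.001]
56 [479.77 236.66  55.96] [-0.3  -0.4   0.44] [ 0.004  0.015 -0.001]
55 [479.76 236.63  54.92] [-0.19  0.11 -0.13] [-0.006  0.001  0.006]
54 [479.88 236.67  54.05] [ 0.11 -0.17  0.07] [ 0.004 -0.037  0.02 ]
53 [480.04 236.72  53.06] [ 0.46  0.27 -0.34] [ 0.105 -0.228  0.062]
52 [480.12 236.78  52.12] [ 1.52  0.68 -0.28] [ 0.161 -0.376  0.077]
51 [480.14 236.76  51.15] [2.42 1.03 0.14] [ 0.251 -0.504  0.067]
50 [480.14 236.77  50.14] [3.06 1.39 0.51] [ 0.313 -0.609  0.101]
49 [480.16 236.78  49.16] [3.32 1.85 0.78] [ 0.39  -0.725  0.091]
48 [480.13 236.78  48.14] [3.61 1.79 1.34] [ 0.426 -0.832  0.093]
47 [480.14 236.77  47.14] [4.44 2.8  1.58] [ 0.509 -0.924  0.094]
46 [480.13 236.78  46.12] [4.23 2.12 1.92] [ 0.515 -0.947  0.095]
45 [480.13 236.77  45.05] [4.83 2.68 1.87] [ 0.531 -0.973  0.107]
44 [480.13 236.77  44.03] [4.55 3.   2.29] [ 0.528 -0.967  0.106]
21.9083
```

Run:
```python
from low import *
f0=np.array([.1,0,-1.8]);t0=np.array([-.03,-.1,-.01])
x,y=479.8,236.65
for dx,dy in((.4,.2),(.7,.4),(1.0,.5)):
    manip.servo_line([x+dx,y+dy,44],qb,feed=10)
    f,t=fz(8); print(dx,dy,np.round(manip.read_position(),2),(f-f0).round(2),(t-t0).round(3))
    if np.hypot(*(f-f0)[:2])<1.2: break
from station import imaging
for k in("side","top"):
    s=imaging.snapshot(k);pickle.dump(s,open(k+"4.pkl","wb"))
    if k=="side": crop(s,140,135,280,240,5,"s4.png")
    else: crop(s,180,195,250,290,6,"t4.png")
```

```text
0.4 0.2 [480.17 236.81  43.93] [3.86 1.97 2.15] [ 0.402 -0.842  0.099]
0.7 0.4 [480.16 236.84  43.74] [2.96 1.38 1.77] [ 0.215 -0.636  0.077]
1.0 0.5 [480.16 236.91  43.58] [1.74 0.69 1.17] [ 0.039 -0.425  0.085]
```

View pics/s4.png

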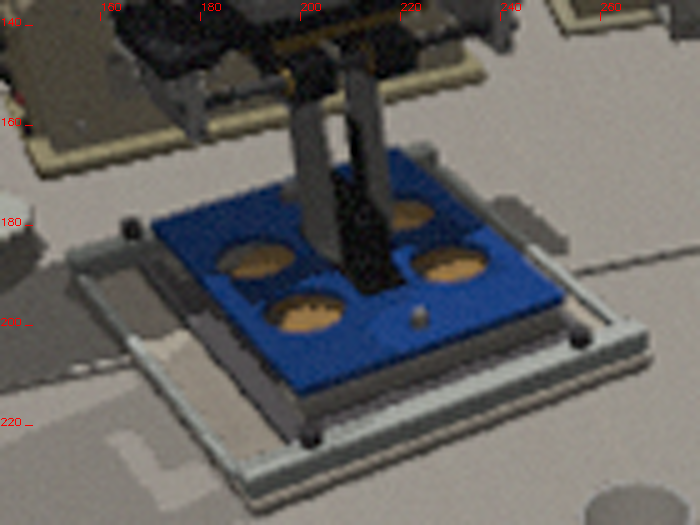

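View pics/t4.png

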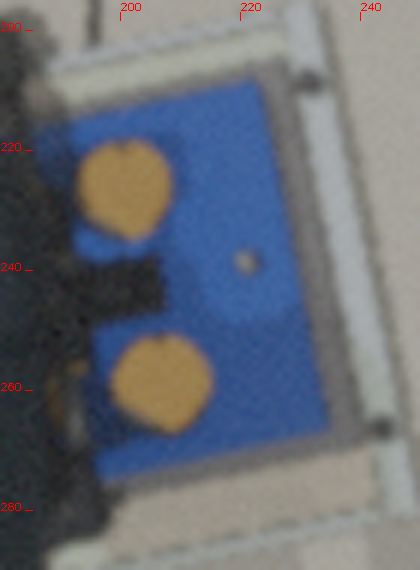

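Run:
```python
from low import *
f0=np.array([.1,0,-1.8]);t0=np.array([-.03,-.1,-.01])
x,y=480.8+.5,237.15+.3
manip.servo_line([x,y,44],qb,feed=10)
f,t=fz(8); print(np.round(manip.read_position(),2),(f-f0).round(2),(t-t0).round(3))
print(R.from_quat(manip.read_eef_rot()).as_matrix().round(4)[:,2])
z=44
while z>36:
    z-=1
    manip.servo_line([x,y,z],qb,feed=20)
    f,t=fz(); print(z,np.round(manip.read_position(),2),(f-f0).round(2),(t-t0).round(3))
    if f[2]-f0[2]>6: break
print(manip.read_t())
```

```text
[480.52 237.32  43.48] [-0.03 -0.17 -0.17] [-0.001 -0.004  0.004]
[-1.8e-03 -3.0e-04 -1.0e+00]
43 [481.1  237.4   42.84] [-0.19  0.33 -0.04] [ 0.002 -0.006  0.019]
42 [481.26 237.44  41.95] [-0.29  0.09 -0.06] [ 0.003 -0.007 -0.011]
41 [481.29 237.46  40.97] [ 0.06  0.06 -0.12] [0.002 0.027 0.036]
40 [481.29 237.45  39.97] [-0.4   0.28  0.1 ] [-0.01  -0.009  0.03 ]
39 [481.25 237.43  38.95] [-0.06  0.14  0.52] [-0.005 -0.015  0.004]
38 [481.25 237.44  37.94] [ 0.24  0.09 -0.2 ] [-0.012  0.01   0.007]
37 [481.25 237.43  36.93] [-0.03  0.18 -0.16] [ 0.002 -0.008  0.021]
36 [481.61 237.55  36.48] [-1.73  0.06  4.49] [-0.174  0.292  0.001]
25.6083
```

Run:
```python
from low import *
f0=np.array([.1,0,-1.8]);t0=np.array([-.03,-.1,-.01])
x,y=481.3,237.45
for z in(35.5,35):
    manip.servo_line([x,y,z],qb,feed=10)
    f,t=fz(); print(z,np.round(manip.read_position(),2),(f-f0).round(2),(t-t0).round(3))
    if f[2]-f0[2]>9: break
manip.servo_line([x,y,36.3],qb,feed=10);f,t=fz(8); print(np.round(manip.read_position(),2),(f-f0).round(2),(t-t0).round(3))
for w in(.19,.22,.3,.45):
    manip.move_gripper(w);f,t=fz();print(w,manip.read_width(),f.round(2))
manip.servo_line([x,y,110],qb,feed=80)
manip.servo_line([x,y,230],qb,feed=200)
manip.goto([400,60,260],qb)
print(manip.read_t(),fz()[0])
from station import imaging
for k in("side","top"):
    s=imaging.snapshot(k);pickle.dump(s,open(k+"5.pkl","wb"))
    cv2.imwrite(f"pics/{k}5f.png",s["pixels"][:,:,::-1])
    if k=="side": crop(s,140,145,280,240,5,"s5.png")
    else: crop(s,130,190,260,305,5,"t5.png")
```

```text
35.5 [481.6  237.56  36.48] [-3.32 -1.03  9.18] [-0.304  0.627 -0.014]
[481.56 237.55  36.47] [-0.47  0.72  3.97] [-0.091  0.136  0.019]
0.19 0.18518624097975755 [-0.07 -0.28 -0.28]
0.22 0.21784952052942166 [ 0.31 -0.32  0.29]
0.3 0.29682048441679626 [-0.    0.08 -0.18]
0.45 0.44660012220283707 [ 0.35 -0.41  0.04]
30.375 [-0.20777603  0.06727441 -0.32136663]
```

View pics/s5.png

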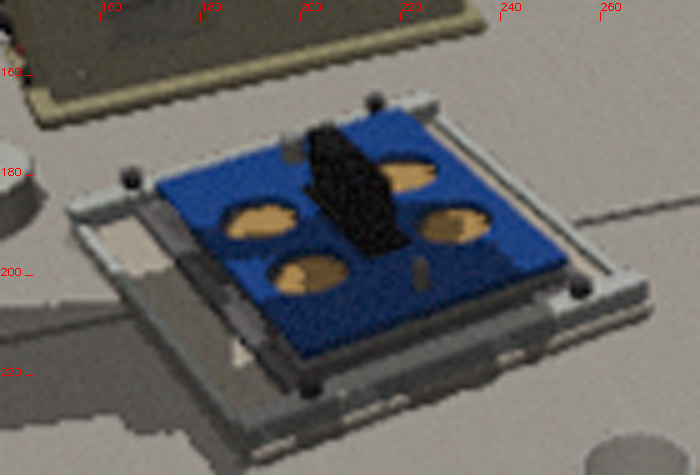

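View pics/t5.png

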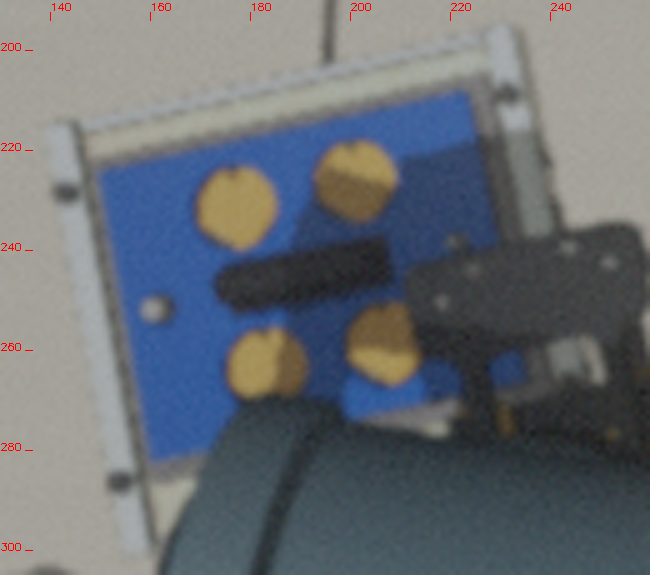

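View pics/side5f.png

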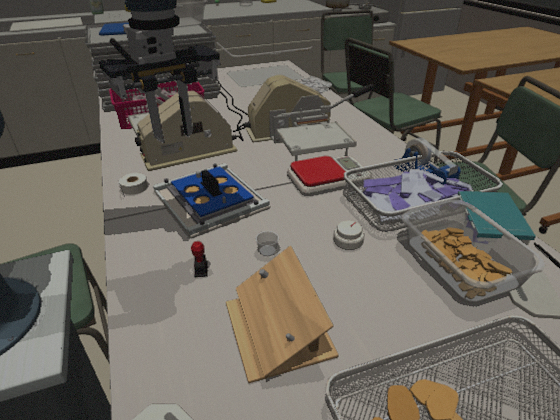

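Both dowels stand up through the plate, at about (198,174) and (224,199) in the side view, and the stand, cup, stamp and timer look undisturbed. I'll check that the plate is level and at the right height, and compare pixels on the other things.

Run:
```python
from h import *
for k in("side","top"):
    c=load(k+"5");c0=load(k+"0");P=cloud(c);px=c["pixels"].astype(int)
    m=(px[...,2]>px[...,0]+30)&(px[...,2]>60)&(c["depth"]>0)&(abs(P[...,0]-481)<85)&(abs(P[...,1]-237)<100)&(P[...,2]>10)&(P[...,2]<60)
    Q=P[m]
    for _ in range(3):
        A=np.c_[Q[:,:2]-[481,237],np.ones(len(Q))];z=np.linalg.lstsq(A,Q[:,2],rcond=None)[0];r=Q[:,2]-A@z;Q=Q[abs(r)<2.5*r.std()]
    print(k,"plate z at centre",z[2].round(2),"tilt deg",np.degrees(z[:2]).round(2),len(Q))
    P0=cloud(c0);mm=(abs(P0[...,0]-590)<60)&(abs(P0[...,1]-237)<150)&(abs(P0[...,2])<6)&(c0["depth"]>0)
    A=np.c_[P0[mm][:,:2]-[481,237],np.ones(mm.sum())];print("  table",np.linalg.lstsq(A,P0[mm][:,2],rcond=None)[0].round(4))
a=load("side0")["pixels"].astype(int);b=load("side5")["pixels"].astype(int)
for n,(x0,x1,y0,y1) in dict(cup=(255,282,230,258),timer=(330,367,218,250),stamp=(185,212,238,280),standfoot=(225,340,330,380)).items():
    print(n,np.abs(a-b)[y0:y1,x0:x1].mean().round(1))
```

```text
side plate z at centre 34.17 tilt deg [-0.11  0.04] 1323
  table [-0.0036  0.0076  3.1842]
top plate z at centre 31.73 tilt deg [0.05 0.02] 2532
  table [-0.0053  0.0078  1.0463]
cup 8.2
timer 6.1
stamp 17.1
standfoot 25.2
```

Run:
```python
from h import *
a=load("side0")["pixels"][230:390,180:370,::-1];b=load("side5")["pixels"][230:390,180:370,::-1]
cv2.imwrite("pics/cmp.png",cv2.resize(np.hstack([a,b]),None,fx=2,fy=2,interpolation=cv2.INTER_CUBIC))
A=load("side0")["pixels"];B=load("side5")["pixels"]
for n,(x0,x1,y0,y1) in dict(cup=(255,282,230,258),timer=(330,367,218,250),stamp=(185,212,238,280),foot=(228,262,340,378)).items():
    r=cv2.matchTemplate(B[y0-6:y1+6,x0-6:x1+6],np.ascontiguousarray(A[y0:y1,x0:x1]),cv2.TM_CCOEFF_NORMED);print(n,cv2.minMaxLoc(r)[1::2],"(expect 6,6)")
```

```text
cup (0.7319983839988708, (6, 6)) (expect 6,6)
timer (0.9967717528343201, (6, 6)) (expect 6,6)
stamp (0.891532838344574, (6, 6)) (expect 6,6)
foot (0.4893675446510315, (6, 6)) (expect 6,6)
```

View pics/cmp.png

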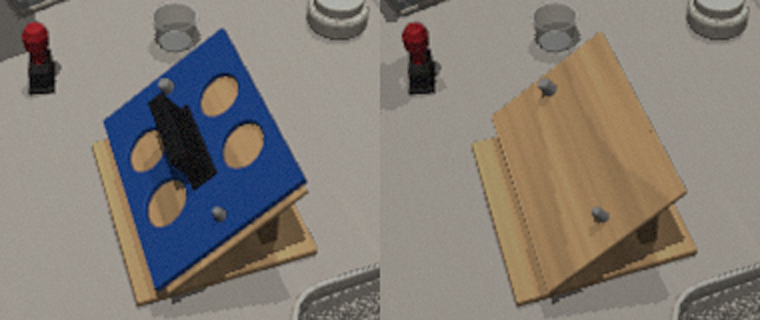

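The before and after crops match: the stand foot corners, stamp, cup and timer are all where they were. I'm handing in the job.

```bash
python3 -c "
from station import manip
print(manip.read_t());manip.finish_job()"
```

```text
30.5167
the job is handed in; nothing more can be done
```

The stencil frame is on the decorating bed with both dowels up through its holes, and I handed the job in at 30.5 s of the 67 s allowed.

- **Off the stand:** I centred the jaws on the black bar by feel and drew the frame straight along the pins. The force beyond the frame's weight stayed under about 2 N, and the stand did not move.
- **Onto the dowels:** I lined up over the dowels using both cameras, then lowered in 1 mm steps. When the dowels pushed sideways with up to about 5.5 N, I shifted about 1.5 mm until the force vanished. I then lowered until it touched the ribs, pressed with about 9 N, eased to about 4 N and let go.
- **Last checks:**
  - Both dowels show through the plate.
  - Its upper face reads 31.7 mm from the top camera and 34.2 mm from the side camera, against 32 mm expected. The side camera also reads the table about 3 mm high, so I took the plate as fully down.
  - Its tilt is about 0.1° or less.
  - The stand, cup, stamp and timer are at the same pixels as at the start. The image match was weak for the stand foot and the cup, so I also compared them by eye.

The two cameras disagreed by about 2–3 mm throughout, so I placed the frame from dowel-to-plate differences within each view.

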